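# Find the case that holds the honing stone and put it in the bench drawer

## Robot

A 7-joint arm with a two-finger parallel gripper is mounted at the origin on the work surface. World frame = base frame: x ahead of the robot, y to its left, z up, the work surface at z = 0. Lengths are in m, angles in rad, forces in N, time in s.
With the tool pointing down it reaches from about 0.4 to 0.9 m from the base axis. Payload 5.5 kg.
Tool frame: the origin (TCP) lies between the finger pads; the fingertips stand 17 mm ahead of it and the grasp point (between the pads) lies 2 mm behind it; z points along the fingers, y is the direction in which the jaws open and shut (so a half turn about z gives the same grasp; the last joint's range is limited). The gripper opens to 92 mm and grips with 3 to 60 N. Pads are 19 mm wide; open, the fingers measure 130 mm over their backs; the gripper's body (75 mm by 190 mm) begins 47 mm behind the grasp point.
Start: joints at [-1.017, 0.501, -0.427, 1.55, 0.221, 1.138, -0.21], TCP at [0.186, 0.623, 0.244] pointing down, gripper open.
Joint ranges: [-2.88, 2.88], [-0.31, 2.03], [-1.54, 1.56], [0.2, 2.42], [-1.41, 4.55], [0.19, 2.02], [-2.57, 2.57]. Speed limits (rad/s): [2.57, 2.57, 3.14, 3.14, 3.14, 3.14, 3.14].

## Interface

Orientations are given as a 3x3 rotation matrix whose columns are the frame's x, y, z axes.
In Python, from plant import * gives the robot as it stands. The module is installed in compiled form; this text tells all that it offers.
- The arm moves only by the tool send_rows, never from a script. Its argument "commands" is a list of rows, each an object with "linear": the shift along the tool's x, y, z in mm, a list of three; "yaw": the turn about the tool's z in rad; "fingers": the closure in counts, from 0 (fully open) to 255 (shut). In form: [{"linear": [dx, dy, dz], "yaw": yaw, "fingers": fingers}, ...]. A call has 1 to 10 rows; each row shifts and turns the commanded pose from where the row before left it, along the tool's axes as they then stand; what a row does not reach is not made up. A row lasts 1/12 s, in which the tool goes at most 41.7 mm and 7.16 degrees, less where a joint would pass 70% of its speed; a pose out of reach is approached as far as the arm can. A call with a gripper value outside its range is refused whole. The fingers move at their own pace and stop on an object; "grip_force" is the grip in N (left out, the last holds). Time passes only in rows, so rows that do not move let the fingers close. It gives the time, the measured TCP pose, the force and the opening at its end, in the units of the state.
- state(): the state, without advancing time (a new reading comes with each control period).
- grab_frame(name): name is "side" or "top"; returns a dict with "img" (480x640x3 uint8, blue, green, red), "range_z" (480x640 float32, m along the optical axis (not along the pixel's ray), 0 where there is no reading), "fx", "fy", "cx", "cy" (pixels), "eye" and "orientation" of the camera in the world. Camera axes: x right, y down, z forward; pixel columns grow to the right and rows downward; lengths in m; the calibration is good to about 2 mm. A picture is of the moment at which its call begins.
- hand_in(): hands the job in, once; it reports no verdict.
The state is a dict: "time_s": time; "q": joint angles; "qd": joint speeds; "tau": joint torques, N m; "tool_pos": TCP position; "orientation": TCP orientation; "contact_force": force on the tool from outside, world axes, zero at the start; "torque": the same for the moment, N m; "opening": finger opening in m.
Only numpy, scipy, OpenCV 4.12 (cv2) and the standard library are available. Lean on these libraries where they do the work, as an engineer would, in place of code of your own. Each camera call takes 0.05 s, during which the arm holds its last target. There are 200 camera calls.

## Task

One of the three identical closed wooden cases on the carving bench holds the honing stone, the other two are empty: lift them to feel which is the heavy one. Pull the drawer of the low grey chest all the way out to its stop, lay the case with the stone gently and flat on the drawer's floor, and leave the drawer fully out. The two empty cases stay flat on the bench top, and the mallet, tub, gouge and bottle are left where they are.

Things in the scene. Friction and masses are not known exactly. Their poses are not given: they have to be found in the camera images.
- case_a: closed wooden case, a plain dark box 140 x 56 x 44 mm with a thin black seam line round it, origin at the centre of its underside, x along its length, z up. The one nearest the chest (largest y). All three cases look the same: an empty one weighs about 0.2 kg, the one with the stone about 0.6 kg, balanced at its middle; the lids do not open
- case_b: closed wooden case, a plain dark box 140 x 56 x 44 mm with a thin black seam line round it, origin at the centre of its underside, x along its length, z up. The middle one. All three cases look the same: an empty one weighs about 0.2 kg, the one with the stone about 0.6 kg, balanced at its middle; the lids do not open
- case_c: closed wooden case, a plain dark box 140 x 56 x 44 mm with a thin black seam line round it, origin at the centre of its underside, x along its length, z up. The one farthest from the chest (smallest y). All three cases look the same: an empty one weighs about 0.2 kg, the one with the stone about 0.6 kg, balanced at its middle; the lids do not open
- chest: low grey painted bench chest with one drawer, fixed to the bench, 300 mm deep (x) x 280 wide (y) x 90 high, origin on the bench at the middle of its front edge, x pointing to its back (the drawer opens to -x); a black rubber mat 3 mm thick on its top
- drawer (a joint): how far the drawer is out, in m: 0 shut, 0.19 at its stop; it slides along the chest's -x with a few newtons of friction. Front panel 276 mm wide, from 12 to 82 mm above the bench, its outer face 15 mm before the chest's origin when shut
- handle (a point): middle of the drawer's bar handle, 58 mm above the bench: a steel bar 10 mm thick and 120 mm long, parallel to the chest's y, its axis 45 mm in front of the drawer's front face (40 mm clear gap behind the bar), fixed at both ends; moves with the drawer
- tray: the drawer, plywood inside: origin at inner floor height (18 mm above the bench), at the back face of the front panel, midway between the sides; x points into the drawer. Inner floor 238 mm wide (y) with side walls 40 mm high; along x the floor begins at +6 mm (6 mm front wall) and, with the drawer at its stop, the part not under the chest's top ends at +190 mm
- mallet: turned wooden carver's mallet standing on its head, 92 mm across, 230 mm high, origin at the centre of its underside; leave it
- tub: white tub with red lid, 72 mm across, 85 mm high, origin at the centre of its underside; leave it
- gouge: carving gouge with wooden handle lying on the bench, 170 mm long, origin at the centre of its underside, x along it; leave it
- bottle: clear plastic bottle with white cap, 64 mm across, 200 mm high, origin at the centre of its underside; leave it

How it is judged:
By the outcome, as a careful person would: the job done as asked, in the order asked, and still so for the second after the job is handed in, with the robot touching nothing.
It also fails if it takes over 72 s, if anything falls off the work surface, if the arm or the gripper's body presses on something with over 40 N, if the wrist force passes 120 N, or if a joint passes its speed limit or range.

## Working session

There is one attempt and no reset: what is moved stays moved. The work goes in short steps, Python scripts to look and compute and a tool call to move; the robot and the scene stay as the last step left them, time stands still between calls to the robot, and variables do not carry over. Pictures are saved under pics/ and viewed, about 8 in all and at most 12, crops included, and the job is handed in when it is done.

Besides the shell and the picture viewer there is one more tool, called after "Emit:" by a JSON object that holds its "name" and its "arguments". send_rows: Moves the arm, as the interface text tells. Its arguments: {"type":"object","properties":{"commands":{"type":"array"},"grip_force":{"type":"number"}},"required":["commands"]}

```bash
mkdir -p pics; cat > h.py <<'E'
from plant import *
import numpy as np, cv2
def pts(f):
    z=f["range_z"]; v,u=np.mgrid[:480,:640]
    c=np.dstack([(u-f["cx"])/f["fx"]*z,(v-f["cy"])/f["fy"]*z,z])
    return c@np.array(f["orientation"]).T+np.array(f["eye"])
E
python3 - <<'E'
from h import *
np.set_printoptions(precision=3,suppress=True)
s=state();print(s)
for n in("side","top"):
    f=grab_frame(n);cv2.imwrite(f"pics/{n}0.png",f["img"]);np.savez(n+"0.npz",**f);print(n,f["eye"],f["orientation"],f["fx"])
E
```

```text
{'time_s': 0.0, 'q': array([-1.017,  0.502, -0.427,  1.551,  0.221,  1.138, -0.21 ]), 'qd': array([ 0.001, -0.002, -0.001,  0.   , -0.001,  0.001, -0.001]), 'tau': array([  0.   , -56.66 ,  -5.816, -27.91 ,  -0.069,   0.031,   0.   ]), 'tool_pos': array([0.186, 0.622, 0.243]), 'orientation': array([[-0.958,  0.287, -0.001],
       [ 0.287,  0.958, -0.002],
       [ 0.   , -0.002, -1.   ]]), 'contact_force': array([-0.81 ,  0.313,  0.461]), 'torque': array([-0.012,  0.041,  0.032]), 'opening': 0.09190193795401859}
side [0.539 1.49  0.928] [[-0.999 -0.016  0.033]
 [-0.037  0.511 -0.859]
 [-0.003 -0.859 -0.511]] 594.3968183247724
top [0.476 0.037 1.184] [[-0.022 -0.991  0.131]
 [-1.     0.019 -0.021]
 [ 0.019 -0.131 -0.991]] 488.4582350320828
```

View pics/top0.png

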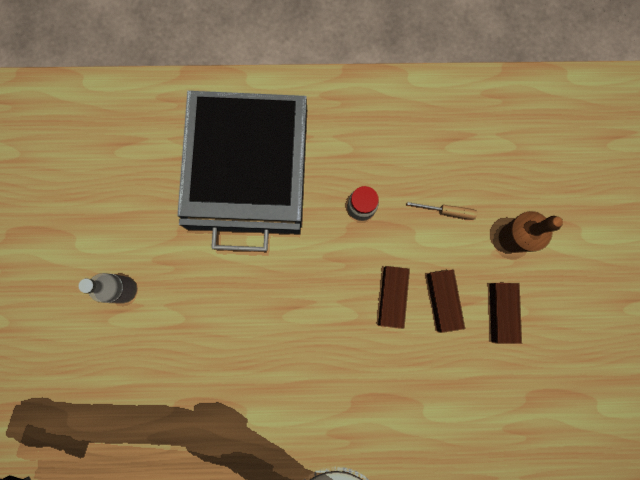

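View pics/side0.png

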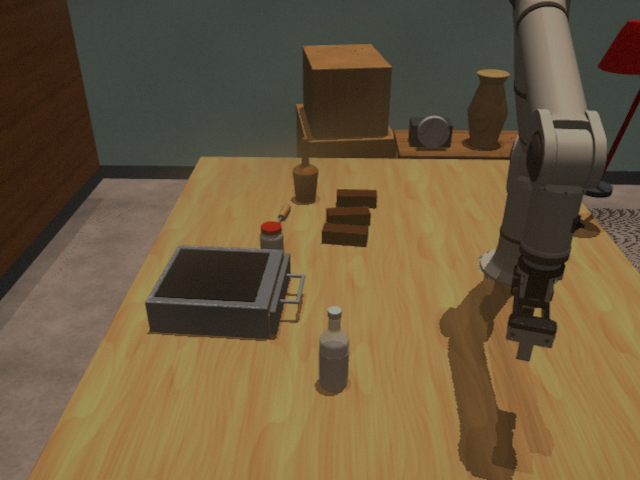

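The top view shows the cases at about (393,297), (446,300) and (505,313), the chest at (243,160), its handle bar at (240,247), and the bottle at (100,288). Next I measure these.

```bash
python3 - <<'E'
from h import *
np.set_printoptions(precision=4,suppress=True)
f=dict(np.load("top0.npz"));P=pts(f);I=f["img"].astype(int);Z=P[...,2]
def rect(name,m):
    n,l,st,_=cv2.connectedComponentsWithStats(m.astype(np.uint8))
    for i in range(1,n):
        if st[i,4]<80: continue
        p=P[l==i]; r=cv2.minAreaRect(p[:,:2].astype(np.float32)*1000)
        b=cv2.boxPoints(r)
        print(name,st[i,:],"c",np.array(r[0]),"size",np.array(r[1]),"ang",r[2],"z",np.percentile(p[:,2],[5,50,95]),"corners",b.astype(int).tolist())
R=np.zeros(Z.shape,bool);R[250:360,370:540]=1
rect("case",R&(Z>0.035)&(Z<.06))
R[:]=0;R[80:235,170:320]=1
rect("chest",R&(Z>.08))
R[:]=0;R[222:260,200:280]=1
rect("handle",R&(Z>.03)&(Z<.075))
R[:]=0;R[170:270,330:570]=1
rect("others",R&(Z>.01))
R[:]=0;R[260:310,70:140]=1
rect("bottle",R&(Z>.03))
E
```

```text
case [ 380  266   30   63 1468] c [ 503.187  -148.7845] size [ 56.781  139.8971] ang 82.17235565185547 z [0.0401 0.0439 0.0476] corners [[430, -167], [568, -186], [576, -130], [437, -111]]
case [ 430  270   35   63 1480] c [ 491.7068 -271.4158] size [139.9402  58.1226] ang 7.233015060424805 z [0.0399 0.0438 0.0474] corners [[418, -251], [425, -309], [564, -291], [557, -233]]
case [ 494  283   28   61 1512] c [ 460.2609 -412.0967] size [ 58.4398 139.4028] ang 87.85710144042969 z [0.0399 0.0438 0.0473] corners [[389, -438], [528, -443], [531, -385], [391, -380]]
chest [  178    91   129   131 15366] c [734.6804 195.0633] size [524.0991 302.9727] ang 1.349652647972107 z [0.0874 0.0919 0.0959] corners [[469, 340], [476, 37], [1000, 49], [993, 352]]
chest [179 219 121  12 589] c [638.5612 153.9648] size [372.9598 143.3822] ang 56.705970764160156 z [0.0803 0.0823 0.0854] corners [[476, 37], [596, -41], [800, 270], [681, 349]]
handle [200 226  80  26 614] c [643.2712 213.2763] size [188.6163  51.3315] ang 86.54627227783203 z [0.0369 0.0611 0.0691] corners [[611, 120], [663, 117], [674, 305], [623, 308]]
others [348 186  31  35 834] c [724.3984 -80.4499] size [68.1567 67.3963] ang 22.931644439697266 z [0.0272 0.0835 0.0879] corners [[679, -62], [706, -124], [768, -98], [742, -36]]
others [407 202  71  18 446] c [ 636.3734 -136.7041] size [116.0861 458.6591] ang 28.389989852905273 z [0.0128 0.0215 0.0278] corners [[476, 37], [694, -366], [796, -310], [578, 92]]
others [ 500  211   63   42 1843] c [ 547.0157 -235.8726] size [ 90.3486 557.3775] ang 23.718904495239258 z [0.0364 0.1213 0.2255] corners [[393, 1], [617, -509], [700, -472], [476, 37]]
bottle [  79  273   55   30 1247] c [492.4469 279.7875] size [481.5695  63.668 ] ang 78.6500244140625 z [0.047  0.1314 0.2002] corners [[413, 49], [476, 37], [571, 509], [508, 522]]
```

```bash
python3 - <<'E'
from h import *
np.set_printoptions(precision=1,suppress=True)
f=dict(np.load("top0.npz"));P=pts(f)*1000;Z=P[...,2];V=(f["range_z"]>0)
def rect(name,box,lo,hi):
    R=np.zeros(Z.shape,bool);R[box[1]:box[3],box[0]:box[2]]=1
    p=P[R&V&(Z>lo)&(Z<hi)]
    r=cv2.minAreaRect(p[:,:2].astype(np.float32));print(name,len(p),np.array(r[0]),np.array(r[1]),r[2],np.median(p,0));return p
p=rect("chesttop",(170,80,320,222),86,100)
print(cv2.boxPoints(cv2.minAreaRect(p[:,:2].astype(np.float32))))
p=rect("bar",(205,236,280,256),45,75)
print(np.polyfit(p[:,1],p[:,0],1))
rect("panel",(175,215,310,236),72,84)
rect("tub",(330,170,390,225),75,95)
rect("mallet",(480,205,570,260),30,300)
rect("gouge",(400,195,482,225),10,40)
rect("bottle",(70,265,140,310),30,300)
# ray cast of bar corners/front-edge onto planes
def ray(u,v,z):
    d=np.array(f["orientation"])@[(u-f["cx"])/f["fx"],(v-f["cy"])/f["fy"],1];e=np.array(f["eye"])
    return (e+d*(z-e[2])/d[2])*1000
print("bar ray",ray(214,247,.063),ray(268,249,.063))
print("chest front", ray(179,217,.09),ray(302,222,.09))
cv2.imwrite("pics/h0.png",cv2.resize(f["img"][200:260,170:320],None,fx=5,fy=5,interpolation=cv2.INTER_NEAREST))
E
```

```text
chesttop 15050 [833.6 198. ] [281.  308.2] 86.50698852539062 [831.8 197.1  91.9]
[[671.2  67.1]
 [978.9  48.4]
 [996.  328.8]
 [688.3 347.6]]
bar 326 [632.8 209. ] [129.8  35.9] 88.93822479248047 [624.1 207.9  61.9]
[  0.  618.3]
panel 783 [677.4 205.4] [279.   34.9] 89.88458251953125 [675.  205.5  80.9]
tub 584 [726.6 -81.3] [61.2 61.2] 67.64163970947266 [726.7 -81.5  84.7]
mallet 1770 [ 641.1 -450.3] [90.5 87.2] 19.77492332458496 [ 635.4 -439.2  121.9]
gouge 440 [ 716.  -276.3] [168.8  25.7] 78.48876190185547 [ 708.7 -307.8   21.3]
bottle 1242 [534.3 488.4] [56.  63.7] 78.66301727294922 [532.6 479.  131.3]
bar ray [625.4 267.7  63. ] [618.4 143.5  63. ]
chest front [691.9 341.6  90. ] [675.3  63.4  90. ]
```

View pics/h0.png

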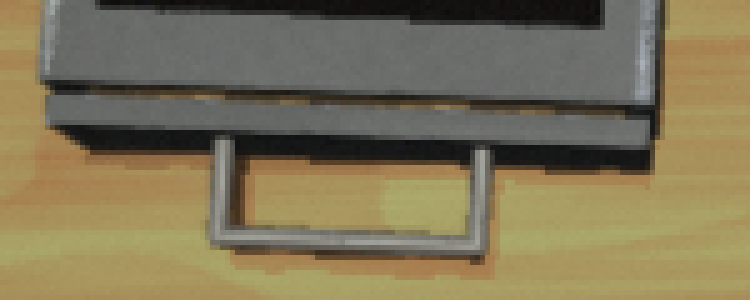

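Emit:
{"name": "send_rows", "arguments": {"commands": [{"linear": [-25, -34, 0], "yaw": -0.015, "fingers": 0}, {"linear": [-25, -34, 0], "yaw": -0.015, "fingers": 0}, {"linear": [-25, -34, 0], "yaw": -0.015, "fingers": 0}, {"linear": [-25, -34, 0], "yaw": -0.015, "fingers": 0}]}}

```text
time_s: 0.43
tool_pos: [0.2459, 0.465, 0.2429]
orientation: [[-0.974, 0.227, -0.001], [0.227, 0.974, -0.001], [0.001, -0.001, -1.0]]
contact_force: [1.5, 0.7, 0.6]
opening: 0.0919
```

The zoomed crop shows the drawer shut, with the bar between (214,247) and (268,249) in the full image. That gives a chest yaw of about -3.4° and a bar middle near (622,206) mm. I go to case_a.

Emit:
{"name": "send_rows", "arguments": {"commands": [{"linear": [-20.3, -31, 5], "yaw": -0.009, "fingers": 0}, {"linear": [-20.3, -31, 5], "yaw": -0.009, "fingers": 0}, {"linear": [-20.3, -31, 5], "yaw": -0.009, "fingers": 0}, {"linear": [-20.3, -31, 5], "yaw": -0.009, "fingers": 0}, {"linear": [-20.3, -31, 5], "yaw": -0.009, "fingers": 0}, {"linear": [-20.3, -31, 5], "yaw": -0.009, "fingers": 0}, {"linear": [-20.3, -31, 5], "yaw": -0.009, "fingers": 0}, {"linear": [-20.3, -31, 5], "yaw": -0.009, "fingers": 0}, {"linear": [-20.3, -31, 5], "yaw": -0.009, "fingers": 0}, {"linear": [-20.3, -31, 5], "yaw": -0.009, "fingers": 0}]}}

```text
time_s: 1.27
tool_pos: [0.3867, 0.1226, 0.1935]
orientation: [[-0.99, 0.14, 0.0], [0.14, 0.99, -0.0], [-0.0, -0.0, -1.0]]
contact_force: [0.1, 0.1, -0.4]
opening: 0.0918
```

Emit:
{"name": "send_rows", "arguments": {"commands": [{"linear": [-19, -31.5, 8], "yaw": 0, "fingers": 0}, {"linear": [-19, -31.5, 8], "yaw": 0, "fingers": 0}, {"linear": [-19, -31.5, 8], "yaw": 0, "fingers": 0}, {"linear": [-19, -31.5, 8], "yaw": 0, "fingers": 0}, {"linear": [-19, -31.5, 8], "yaw": 0, "fingers": 0}, {"linear": [-19, -31.5, 8], "yaw": 0, "fingers": 0}, {"linear": [-19, -31.5, 8], "yaw": 0, "fingers": 0}, {"linear": [-19, -31.5, 8], "yaw": 0, "fingers": 0}, {"linear": [0, 0, 0], "yaw": 0, "fingers": 0}, {"linear": [0, 0, 0], "yaw": 0, "fingers": 0}]}}

```text
time_s: 2.1
tool_pos: [0.5012, -0.1488, 0.1287]
orientation: [[-0.989, 0.145, -0.002], [0.145, 0.989, -0.0], [0.002, -0.001, -1.0]]
contact_force: [-0.1, 0.5, 0.3]
opening: 0.0917
```

```bash
python3 - <<'E'
from h import *
print(state()["contact_force"])
f=grab_frame("top");cv2.imwrite("pics/t1.png",cv2.resize(f["img"][220:400,320:560],None,fx=3,fy=3))
E
```

```text
[-0.09658273  0.50636548  0.3347513 ]
```

View pics/t1.png

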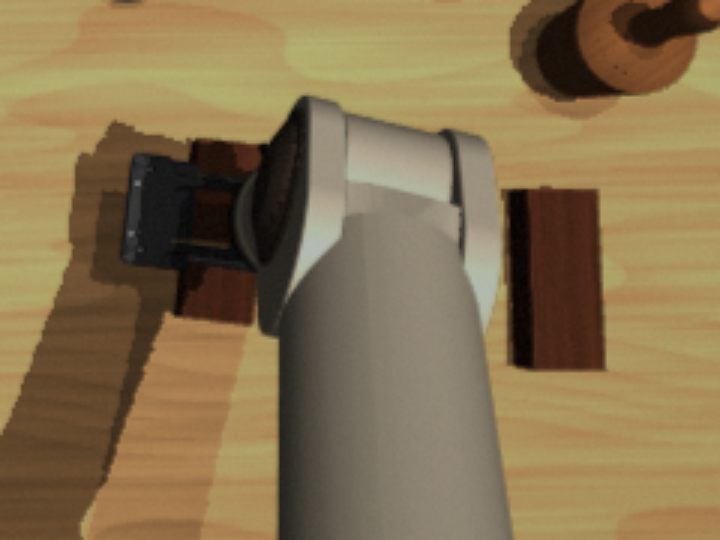

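The gripper sits over case_a (crop about (220,200)), so I descend and grip.

Emit:
{"name": "send_rows", "arguments": {"commands": [{"linear": [0, 0, 25], "yaw": 0, "fingers": 0}, {"linear": [0, 0, 25], "yaw": 0, "fingers": 0}, {"linear": [0, 0, 25], "yaw": 0, "fingers": 0}, {"linear": [0, 0, 20], "yaw": 0, "fingers": 0}, {"linear": [0, 0, 8], "yaw": 0, "fingers": 0}, {"linear": [0, 0, 0], "yaw": 0, "fingers": 0}, {"linear": [0, 0, 0], "yaw": 0, "fingers": 255}, {"linear": [0, 0, 0], "yaw": 0, "fingers": 255}, {"linear": [0, 0, 0], "yaw": 0, "fingers": 255}, {"linear": [0, 0, 0], "yaw": 0, "fingers": 255}], "grip_force": 30}}

```text
time_s: 2.98
tool_pos: [0.5027, -0.1466, 0.028]
orientation: [[-0.99, 0.14, 0.002], [0.14, 0.99, -0.0], [-0.002, -0.0, -1.0]]
contact_force: [0.2, -1.2, 0.3]
opening: 0.07
```

Emit:
{"name": "send_rows", "arguments": {"commands": [{"linear": [0, 0, 0], "yaw": 0, "fingers": 255}, {"linear": [0, 0, 0], "yaw": 0, "fingers": 255}]}}

```text
time_s: 3.15
tool_pos: [0.5021, -0.1473, 0.0274]
orientation: [[-0.99, 0.141, 0.001], [0.141, 0.99, -0.001], [-0.001, -0.001, -1.0]]
contact_force: [-1.3, -6.3, 2.2]
opening: 0.0565
```

Emit:
{"name": "send_rows", "arguments": {"commands": [{"linear": [0, 0, 0], "yaw": 0, "fingers": 255}, {"linear": [0, 0, 0], "yaw": 0, "fingers": 255}, {"linear": [0, 0, -8], "yaw": 0, "fingers": 255}, {"linear": [0, 0, -12], "yaw": 0, "fingers": 255}, {"linear": [0, 0, -12], "yaw": 0, "fingers": 255}, {"linear": [0, 0, -8], "yaw": 0, "fingers": 255}, {"linear": [0, 0, 0], "yaw": 0, "fingers": 255}, {"linear": [0, 0, 0], "yaw": 0, "fingers": 255}, {"linear": [0, 0, 0], "yaw": 0, "fingers": 255}, {"linear": [0, 0, 0], "yaw": 0, "fingers": 255}]}}

```text
time_s: 3.98
tool_pos: [0.5011, -0.1462, 0.0662]
orientation: [[-0.99, 0.14, -0.001], [0.14, 0.99, 0.0], [0.001, 0.0, -1.0]]
contact_force: [-0.1, -0.3, -7.3]
opening: 0.0556
```

Emit:
{"name": "send_rows", "arguments": {"commands": [{"linear": [0, 0, 0], "yaw": 0, "fingers": 255}, {"linear": [0, 0, 0], "yaw": 0, "fingers": 255}]}}

```text
time_s: 4.15
tool_pos: [0.5013, -0.1463, 0.0662]
orientation: [[-0.99, 0.14, -0.001], [0.14, 0.99, 0.0], [0.001, 0.0, -1.0]]
contact_force: [0.2, 1.1, -7.2]
opening: 0.0557
```

Reads about 7 N, so this is probably the heavy one. I set it back and compare with case_b.

Emit:
{"name": "send_rows", "arguments": {"commands": [{"linear": [0, 0, 12], "yaw": 0, "fingers": 255}, {"linear": [0, 0, 12], "yaw": 0, "fingers": 255}, {"linear": [0, 0, 8], "yaw": 0, "fingers": 255}, {"linear": [0, 0, 4], "yaw": 0, "fingers": 255}, {"linear": [0, 0, 2], "yaw": 0, "fingers": 255}, {"linear": [0, 0, 1], "yaw": 0, "fingers": 255}, {"linear": [0, 0, 0.5], "yaw": 0, "fingers": 255}, {"linear": [0, 0, 0], "yaw": 0, "fingers": 255}, {"linear": [0, 0, 0], "yaw": 0, "fingers": 255}, {"linear": [0, 0, 0], "yaw": 0, "fingers": 255}]}}

```text
time_s: 4.98
tool_pos: [0.5001, -0.1459, 0.0274]
orientation: [[-0.99, 0.14, -0.003], [0.14, 0.99, 0.001], [0.003, 0.0, -1.0]]
contact_force: [-6.3, 2.4, 3.6]
opening: 0.0559
```

Emit:
{"name": "send_rows", "arguments": {"commands": [{"linear": [0, 0, 0], "yaw": 0, "fingers": 0}, {"linear": [0, 0, 0], "yaw": 0, "fingers": 0}, {"linear": [0, 0, 0], "yaw": 0, "fingers": 0}, {"linear": [0, 0, 0], "yaw": 0, "fingers": 0}, {"linear": [0, 0, 0], "yaw": 0, "fingers": 0}, {"linear": [0, 0, 0], "yaw": 0, "fingers": 0}, {"linear": [0, 0, -20], "yaw": 0, "fingers": 0}, {"linear": [0, 0, -30], "yaw": 0, "fingers": 0}, {"linear": [0, 0, -30], "yaw": 0, "fingers": 0}, {"linear": [0, 0, 0], "yaw": 0, "fingers": 0}]}}

```text
time_s: 5.82
tool_pos: [0.5055, -0.1475, 0.1123]
orientation: [[-0.99, 0.141, 0.009], [0.141, 0.99, -0.002], [-0.009, -0.001, -1.0]]
contact_force: [0.3, -0.5, 0.4]
opening: 0.0919
```

Emit:
{"name": "send_rows", "arguments": {"commands": [{"linear": [-2, -31, 0], "yaw": 0, "fingers": 0}, {"linear": [-2, -31, 0], "yaw": 0, "fingers": 0}, {"linear": [-2, -31, 0], "yaw": 0, "fingers": 0}, {"linear": [-2, -31, 0], "yaw": 0, "fingers": 0}, {"linear": [0, 0, 0], "yaw": -0.09, "fingers": 0}, {"linear": [0, 0, 0], "yaw": -0.09, "fingers": 0}, {"linear": [0, 0, 0], "yaw": -0.087, "fingers": 0}, {"linear": [0, 0, 0], "yaw": 0, "fingers": 0}, {"linear": [0, 0, 0], "yaw": 0, "fingers": 0}]}}

```text
time_s: 6.57
tool_pos: [0.4921, -0.2703, 0.1069]
orientation: [[-0.992, -0.123, -0.0], [-0.123, 0.992, 0.0], [0.0, 0.0, -1.0]]
contact_force: [0.7, 0.6, 0.6]
opening: 0.0915
```

Emit:
{"name": "send_rows", "arguments": {"commands": [{"linear": [0, 0, 25], "yaw": 0, "fingers": 0}, {"linear": [0, 0, 25], "yaw": 0, "fingers": 0}, {"linear": [0, 0, 20], "yaw": 0, "fingers": 0}, {"linear": [0, 0, 10], "yaw": 0, "fingers": 0}, {"linear": [0, 0, 0], "yaw": 0, "fingers": 0}, {"linear": [0, 0, 0], "yaw": 0, "fingers": 255}, {"linear": [0, 0, 0], "yaw": 0, "fingers": 255}, {"linear": [0, 0, 0], "yaw": 0, "fingers": 255}, {"linear": [0, 0, 0], "yaw": 0, "fingers": 255}, {"linear": [0, 0, 0], "yaw": 0, "fingers": 255}]}}

```text
time_s: 7.4
tool_pos: [0.4929, -0.2707, 0.0282]
orientation: [[-0.992, -0.126, 0.002], [-0.126, 0.992, -0.001], [-0.001, -0.001, -1.0]]
contact_force: [0.2, 0.2, 0.2]
opening: 0.0632
```

Emit:
{"name": "send_rows", "arguments": {"commands": [{"linear": [0, 0, 0], "yaw": 0, "fingers": 255}, {"linear": [0, 0, 0], "yaw": 0, "fingers": 255}, {"linear": [0, 0, 0], "yaw": 0, "fingers": 255}, {"linear": [0, 0, 0], "yaw": 0, "fingers": 255}]}}

```text
time_s: 7.73
tool_pos: [0.4927, -0.2706, 0.0279]
orientation: [[-0.992, -0.126, 0.001], [-0.126, 0.992, -0.0], [-0.001, -0.001, -1.0]]
contact_force: [-0.4, 0.8, 7.0]
opening: 0.0558
```

Emit:
{"name": "send_rows", "arguments": {"commands": [{"linear": [0, 0, -8], "yaw": 0, "fingers": 255}, {"linear": [0, 0, -12], "yaw": 0, "fingers": 255}, {"linear": [0, 0, -12], "yaw": 0, "fingers": 255}, {"linear": [0, 0, -8], "yaw": 0, "fingers": 255}, {"linear": [0, 0, 0], "yaw": 0, "fingers": 255}, {"linear": [0, 0, 0], "yaw": 0, "fingers": 255}, {"linear": [0, 0, 0], "yaw": 0, "fingers": 255}, {"linear": [0, 0, 0], "yaw": 0, "fingers": 255}, {"linear": [0, 0, 0], "yaw": 0, "fingers": 255}]}}

```text
time_s: 8.48
tool_pos: [0.4917, -0.2701, 0.0666]
orientation: [[-0.992, -0.126, -0.001], [-0.126, 0.992, 0.001], [0.001, 0.001, -1.0]]
contact_force: [0.7, -0.1, -1.6]
opening: 0.0558
```

case_b reads about 1.6 N, so it is empty and case_a holds the stone. I put b back.

Emit:
{"name": "send_rows", "arguments": {"commands": [{"linear": [0, 0, 12], "yaw": 0, "fingers": 255}, {"linear": [0, 0, 12], "yaw": 0, "fingers": 255}, {"linear": [0, 0, 8], "yaw": 0, "fingers": 255}, {"linear": [0, 0, 4], "yaw": 0, "fingers": 255}, {"linear": [0, 0, 2], "yaw": 0, "fingers": 255}, {"linear": [0, 0, 1], "yaw": 0, "fingers": 255}, {"linear": [0, 0, 0], "yaw": 0, "fingers": 255}, {"linear": [0, 0, 0], "yaw": 0, "fingers": 255}, {"linear": [0, 0, 0], "yaw": 0, "fingers": 255}]}}

```text
time_s: 9.23
tool_pos: [0.4924, -0.2704, 0.028]
orientation: [[-0.992, -0.126, 0.0], [-0.126, 0.992, -0.0], [-0.0, -0.0, -1.0]]
contact_force: [-0.1, -0.6, -2.1]
opening: 0.0559
```

Emit:
{"name": "send_rows", "arguments": {"commands": [{"linear": [0, 0, 0], "yaw": 0, "fingers": 0}, {"linear": [0, 0, 0], "yaw": 0, "fingers": 0}, {"linear": [0, 0, 0], "yaw": 0, "fingers": 0}, {"linear": [0, 0, 0], "yaw": 0, "fingers": 0}, {"linear": [0, 0, 0], "yaw": 0, "fingers": 0}, {"linear": [0, 0, 0], "yaw": 0, "fingers": 0}, {"linear": [0, 0, -20], "yaw": 0, "fingers": 0}, {"linear": [0, 0, -40], "yaw": 0, "fingers": 0}, {"linear": [0, 0, -40], "yaw": 0, "fingers": 0}, {"linear": [0, 0, -40], "yaw": 0, "fingers": 0}]}}

```text
time_s: 10.07
tool_pos: [0.4916, -0.27, 0.1694]
orientation: [[-0.992, -0.126, -0.001], [-0.126, 0.992, 0.001], [0.001, 0.001, -1.0]]
contact_force: [0.8, -0.7, 0.5]
opening: 0.0918
```

Emit:
{"name": "send_rows", "arguments": {"commands": [{"linear": [-16.2, 34.7, 0], "yaw": 0, "fingers": 255}, {"linear": [-16.2, 34.7, 0], "yaw": 0, "fingers": 255}, {"linear": [-16.2, 34.7, 0], "yaw": 0, "fingers": 255}, {"linear": [-16.2, 34.7, 0], "yaw": 0, "fingers": 255}, {"linear": [-16.2, 34.7, 0], "yaw": 0, "fingers": 255}, {"linear": [-16.2, 34.7, 0], "yaw": 0, "fingers": 255}, {"linear": [-16.2, 34.7, 0], "yaw": 0, "fingers": 255}, {"linear": [-16.2, 34.7, 0], "yaw": 0, "fingers": 255}, {"linear": [-16.2, 34.7, 0], "yaw": 0, "fingers": 255}, {"linear": [-16.2, 34.7, 0], "yaw": 0, "fingers": 255}], "grip_force": 10}}

```text
time_s: 10.9
tool_pos: [0.6095, 0.0961, 0.1683]
orientation: [[-0.992, -0.126, 0.0], [-0.126, 0.992, -0.0], [-0.0, -0.0, -1.0]]
contact_force: [-0.3, -0.8, 1.0]
opening: 0.0299
```

Emit:
{"name": "send_rows", "arguments": {"commands": [{"linear": [-16.2, 34.7, 0], "yaw": 0, "fingers": 255}, {"linear": [-16.2, 34.7, 0], "yaw": 0, "fingers": 255}, {"linear": [-16.2, 34.7, 0], "yaw": 0, "fingers": 255}, {"linear": [0, 0, 0], "yaw": 0.0925, "fingers": 255}, {"linear": [0, 0, 0], "yaw": 0.0925, "fingers": 255}, {"linear": [0, 0, 0], "yaw": 0, "fingers": 255}, {"linear": [0, 0, 0], "yaw": 0, "fingers": 255}, {"linear": [0, 0, 0], "yaw": 0, "fingers": 255}]}}

```text
time_s: 11.57
tool_pos: [0.6444, 0.2029, 0.1681]
orientation: [[-0.998, 0.057, -0.0], [0.057, 0.998, -0.0], [0.0, -0.0, -1.0]]
contact_force: [0.6, 0.1, 0.1]
opening: 0.0009
```

```bash
python3 - <<'E'
from h import *
s=state();print(s["tool_pos"],s["opening"])
f=grab_frame("side");cv2.imwrite("pics/s2.png",cv2.resize(f["img"][170:360,120:400],None,fx=2.8,fy=2.8))
E
```

```text
[0.64436843 0.20291257 0.16813296] 0.0008673673750712876
```

View pics/s2.png

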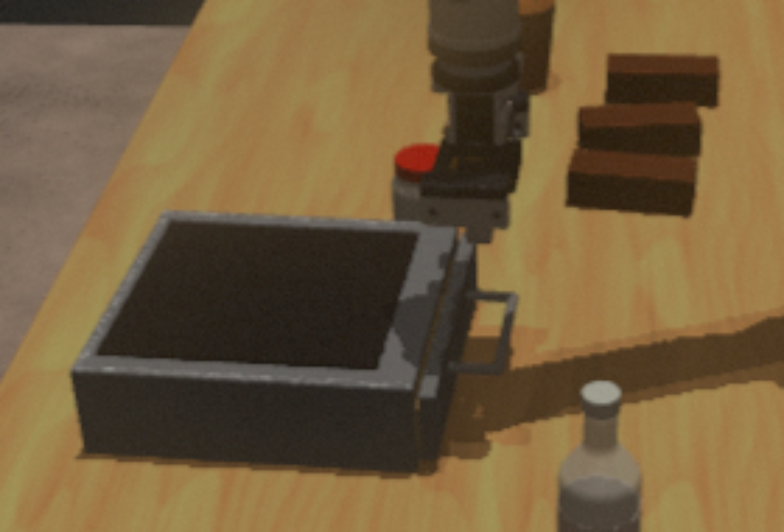

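The closed fingers hang over the handle gap (crop about (480,235)), with the body 190 mm wide in y and above the chest top. I descend.

Emit:
{"name": "send_rows", "arguments": {"commands": [{"linear": [0, 0, 25], "yaw": 0, "fingers": 255}, {"linear": [0, 0, 25], "yaw": 0, "fingers": 255}, {"linear": [0, 0, 20], "yaw": 0, "fingers": 255}, {"linear": [0, 0, 15], "yaw": 0, "fingers": 255}, {"linear": [0, 0, 10], "yaw": 0, "fingers": 255}, {"linear": [0, 0, 10], "yaw": 0, "fingers": 255}, {"linear": [0, 0, 6], "yaw": 0, "fingers": 255}, {"linear": [0, 0, 0], "yaw": 0, "fingers": 255}, {"linear": [0, 0, 0], "yaw": 0, "fingers": 255}]}}

```text
time_s: 12.37
tool_pos: [0.6447, 0.2039, 0.0576]
orientation: [[-0.998, 0.059, 0.0], [0.059, 0.998, 0.0], [-0.0, 0.0, -1.0]]
contact_force: [0.2, -0.0, -0.4]
opening: 0.0007
```

Emit:
{"name": "send_rows", "arguments": {"commands": [{"linear": [4, 0, 0], "yaw": 0, "fingers": 255}, {"linear": [4, 0, 0], "yaw": 0, "fingers": 255}, {"linear": [6, 0, 0], "yaw": 0, "fingers": 255}, {"linear": [10, 0, 0], "yaw": 0, "fingers": 255}, {"linear": [10, 0, 0], "yaw": 0, "fingers": 255}, {"linear": [10, 0, 0], "yaw": 0, "fingers": 255}, {"linear": [10, 0, 0], "yaw": 0, "fingers": 255}]}}

```text
time_s: 12.95
tool_pos: [0.5912, 0.2072, 0.0584]
orientation: [[-0.998, 0.059, 0.003], [0.059, 0.998, 0.001], [-0.003, 0.001, -1.0]]
contact_force: [3.0, 0.9, 0.6]
opening: 0.0006
```

Emit:
{"name": "send_rows", "arguments": {"commands": [{"linear": [14, 0, 0], "yaw": 0, "fingers": 255}, {"linear": [14, 0, 0], "yaw": 0, "fingers": 255}, {"linear": [14, 0, 0], "yaw": 0, "fingers": 255}, {"linear": [14, 0, 0], "yaw": 0, "fingers": 255}, {"linear": [14, 0, 0], "yaw": 0, "fingers": 255}, {"linear": [14, 0, 0], "yaw": 0, "fingers": 255}, {"linear": [14, 0, 0], "yaw": 0, "fingers": 255}, {"linear": [10, 0, 0], "yaw": 0, "fingers": 255}, {"linear": [6, 0, 0], "yaw": 0, "fingers": 255}, {"linear": [4, 0, 0], "yaw": 0, "fingers": 255}]}}

```text
time_s: 13.78
tool_pos: [0.4723, 0.2142, 0.0578]
orientation: [[-0.998, 0.058, 0.001], [0.058, 0.998, 0.001], [-0.001, 0.001, -1.0]]
contact_force: [2.4, 0.5, 1.5]
opening: 0.0006
```

Emit:
{"name": "send_rows", "arguments": {"commands": [{"linear": [3, 0, 0], "yaw": 0, "fingers": 255}, {"linear": [3, 0, 0], "yaw": 0, "fingers": 255}, {"linear": [3, 0, 0], "yaw": 0, "fingers": 255}, {"linear": [2, 0, 0], "yaw": 0, "fingers": 255}]}}

```text
time_s: 14.12
tool_pos: [0.4618, 0.2146, 0.0572]
orientation: [[-0.998, 0.059, 0.0], [0.059, 0.998, 0.0], [-0.0, 0.0, -1.0]]
contact_force: [2.3, 0.4, 2.3]
opening: 0.0006
```

Emit:
{"name": "send_rows", "arguments": {"commands": [{"linear": [3, 0, 0], "yaw": 0, "fingers": 255}, {"linear": [3, 0, 0], "yaw": 0, "fingers": 255}, {"linear": [2, 0, 0], "yaw": 0, "fingers": 255}, {"linear": [2, 0, 0], "yaw": 0, "fingers": 255}, {"linear": [1.5, 0, 0], "yaw": 0, "fingers": 255}, {"linear": [0, 0, 0], "yaw": 0, "fingers": 255}]}}

```text
time_s: 14.62
tool_pos: [0.4514, 0.2151, 0.0572]
orientation: [[-0.998, 0.059, 0.002], [0.059, 0.998, 0.001], [-0.002, 0.001, -1.0]]
contact_force: [6.2, 0.6, -3.1]
opening: 0.0002
```

Emit:
{"name": "send_rows", "arguments": {"commands": [{"linear": [1.5, 0, 0], "yaw": 0, "fingers": 255}, {"linear": [1.5, 0, 0], "yaw": 0, "fingers": 255}]}}

```text
time_s: 14.78
tool_pos: [0.4512, 0.2152, 0.0574]
orientation: [[-0.998, 0.06, 0.007], [0.06, 0.998, 0.002], [-0.007, 0.002, -1.0]]
contact_force: [15.9, 0.1, -12.8]
opening: 0.0003
```

Emit:
{"name": "send_rows", "arguments": {"commands": [{"linear": [1.5, 0, 0], "yaw": 0, "fingers": 255}, {"linear": [0, 0, 0], "yaw": 0, "fingers": 255}]}}

```text
time_s: 14.95
tool_pos: [0.4513, 0.2152, 0.0575]
orientation: [[-0.998, 0.061, 0.01], [0.061, 0.998, 0.002], [-0.009, 0.003, -1.0]]
contact_force: [16.7, 1.1, -12.2]
opening: 0.0004
```

The drawer stopped at 0.451 m with the force rising to 17 N. I back off within the gap and lift.

Emit:
{"name": "send_rows", "arguments": {"commands": [{"linear": [-6, 0, 0], "yaw": 0, "fingers": 255}, {"linear": [-7, 0, 0], "yaw": 0, "fingers": 255}, {"linear": [0, 0, 0], "yaw": 0, "fingers": 255}, {"linear": [0, 0, -15], "yaw": 0, "fingers": 255}, {"linear": [0, 0, -30], "yaw": 0, "fingers": 255}, {"linear": [0, 0, -40], "yaw": 0, "fingers": 255}, {"linear": [0, 0, -35], "yaw": 0, "fingers": 255}, {"linear": [0, 0, 0], "yaw": 0, "fingers": 0}, {"linear": [0, 0, 0], "yaw": 0, "fingers": 0}]}}

```text
time_s: 15.7
tool_pos: [0.4591, 0.2153, 0.1792]
orientation: [[-0.998, 0.058, 0.003], [0.058, 0.998, 0.002], [-0.003, 0.002, -1.0]]
contact_force: [-0.3, -1.1, -0.6]
opening: 0.0095
```

```bash
python3 - <<'E'
from h import *
s=state();print(s["tool_pos"],s["contact_force"])
f=grab_frame("top");cv2.imwrite("pics/t3.png",f["img"][60:400,150:560])
P=pts(f)*1000;Z=P[...,2];V=f["range_z"]>0
R=np.zeros(Z.shape,bool);R[250:360,370:540]=1
n,l,st,_=cv2.connectedComponentsWithStats((R&V&(Z>35)&(Z<60)).astype(np.uint8))
for i in range(1,n):
    if st[i,4]>80:
        r=cv2.minAreaRect(P[l==i][:,:2].astype(np.float32));print(r)
E
```

```text
[0.45909307 0.21527959 0.17915984] [-0.28939519 -1.07038688 -0.60884319]
((501.2809753417969, -146.38796997070312), (56.95112991333008, 139.98052978515625), 81.96493530273438)
((491.3951110839844, -271.1478576660156), (140.09735107421875, 57.93045425415039), 7.886281490325928)
((460.215576171875, -412.2295227050781), (58.367637634277344, 139.4532012939453), 88.09650421142578)
```

View pics/t3.png

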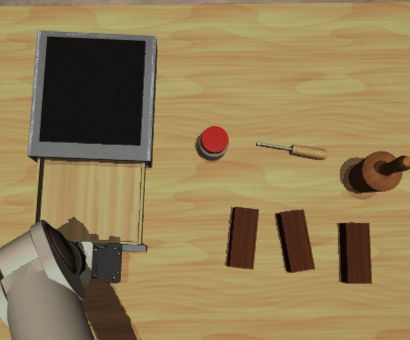

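The drawer is fully out, with its floor visible at crop (40-145,165-240). case_a is at (501,-146), -8°. I go back to it.

Emit:
{"name": "send_rows", "arguments": {"commands": [{"linear": [-6.3, -35.9, 0], "yaw": 0, "fingers": 0}, {"linear": [-6.3, -35.9, 0], "yaw": 0, "fingers": 0}, {"linear": [-6.3, -35.9, 0], "yaw": 0, "fingers": 0}, {"linear": [-6.3, -35.9, 0], "yaw": 0, "fingers": 0}, {"linear": [-6.3, -35.9, 0], "yaw": 0, "fingers": 0}, {"linear": [-6.3, -35.9, 0], "yaw": 0, "fingers": 0}, {"linear": [-6.3, -35.9, 0], "yaw": 0, "fingers": 0}, {"linear": [-6.3, -35.9, 0], "yaw": 0, "fingers": 0}, {"linear": [-6.3, -35.9, 0], "yaw": 0, "fingers": 0}, {"linear": [-6.3, -35.9, 0], "yaw": 0, "fingers": 0}], "grip_force": 30}}

```text
time_s: 16.58
tool_pos: [0.4984, -0.1485, 0.175]
orientation: [[-0.998, 0.058, -0.005], [0.058, 0.998, 0.001], [0.005, 0.001, -1.0]]
contact_force: [0.3, -0.1, -1.0]
opening: 0.0798
```

Emit:
{"name": "send_rows", "arguments": {"commands": [{"linear": [0, 0, 30], "yaw": 0.082, "fingers": 0}, {"linear": [0, 0, 30], "yaw": 0, "fingers": 0}, {"linear": [0, 0, 20], "yaw": 0, "fingers": 0}, {"linear": [0, 0, 0], "yaw": 0, "fingers": 0}, {"linear": [0, 0, 0], "yaw": 0, "fingers": 0}, {"linear": [0, 0, 0], "yaw": 0, "fingers": 0}]}}

```text
time_s: 17.08
tool_pos: [0.5003, -0.1471, 0.0972]
orientation: [[-0.99, 0.14, -0.001], [0.14, 0.99, 0.0], [0.001, 0.0, -1.0]]
contact_force: [-0.0, -0.7, 0.1]
opening: 0.092
```

Well aligned, so I descend about 69 mm and grip.

Emit:
{"name": "send_rows", "arguments": {"commands": [{"linear": [0, 0, 25], "yaw": 0, "fingers": 0}, {"linear": [0, 0, 25], "yaw": 0, "fingers": 0}, {"linear": [0, 0, 12], "yaw": 0, "fingers": 0}, {"linear": [0, 0, 7], "yaw": 0, "fingers": 0}, {"linear": [0, 0, 0], "yaw": 0, "fingers": 0}, {"linear": [0, 0, 0], "yaw": 0, "fingers": 255}, {"linear": [0, 0, 0], "yaw": 0, "fingers": 255}, {"linear": [0, 0, 0], "yaw": 0, "fingers": 255}, {"linear": [0, 0, 0], "yaw": 0, "fingers": 255}, {"linear": [0, 0, 0], "yaw": 0, "fingers": 255}]}}

```text
time_s: 17.92
tool_pos: [0.501, -0.1476, 0.0289]
orientation: [[-0.99, 0.14, 0.001], [0.14, 0.99, -0.0], [-0.001, -0.0, -1.0]]
contact_force: [0.8, 0.1, 0.5]
opening: 0.0634
```

Emit:
{"name": "send_rows", "arguments": {"commands": [{"linear": [0, 0, 0], "yaw": 0, "fingers": 255}, {"linear": [0, 0, 0], "yaw": 0, "fingers": 255}, {"linear": [0, 0, 0], "yaw": 0, "fingers": 255}, {"linear": [0, 0, 0], "yaw": 0, "fingers": 255}], "grip_force": 35}}

```text
time_s: 18.25
tool_pos: [0.501, -0.1468, 0.0287]
orientation: [[-0.99, 0.14, 0.001], [0.14, 0.99, 0.001], [-0.001, 0.001, -1.0]]
contact_force: [-0.7, 3.2, 6.5]
opening: 0.0563
```

Emit:
{"name": "send_rows", "arguments": {"commands": [{"linear": [0, 0, -8], "yaw": 0, "fingers": 255}, {"linear": [0, 0, -15], "yaw": 0, "fingers": 255}, {"linear": [0, 0, -25], "yaw": 0, "fingers": 255}, {"linear": [0, 0, -30], "yaw": 0, "fingers": 255}, {"linear": [0, 0, -30], "yaw": 0, "fingers": 255}, {"linear": [0, 0, -15], "yaw": 0, "fingers": 255}, {"linear": [0, 0, 0], "yaw": 0, "fingers": 255}, {"linear": [0, 0, 0], "yaw": 0, "fingers": 255}, {"linear": [0, 0, 0], "yaw": 0, "fingers": 255}]}}

```text
time_s: 19.0
tool_pos: [0.4987, -0.1472, 0.1494]
orientation: [[-0.99, 0.141, -0.004], [0.141, 0.99, 0.001], [0.004, 0.0, -1.0]]
contact_force: [-0.1, 0.1, -7.5]
opening: 0.0556
```

Emit:
{"name": "send_rows", "arguments": {"commands": [{"linear": [-1, 10, 0], "yaw": 0, "fingers": 255}, {"linear": [-2.5, 22, 0], "yaw": 0, "fingers": 255}, {"linear": [-3.5, 31, 0], "yaw": 0, "fingers": 255}, {"linear": [-3.5, 31, 0], "yaw": 0, "fingers": 255}, {"linear": [-3.5, 31, 0], "yaw": 0, "fingers": 255}, {"linear": [-3.5, 31, 0], "yaw": 0, "fingers": 255}, {"linear": [-3.5, 31, 0], "yaw": 0, "fingers": 255}, {"linear": [-3.5, 31, 0], "yaw": 0, "fingers": 255}, {"linear": [-3.5, 31, 0], "yaw": 0, "fingers": 255}, {"linear": [-3.5, 31, 0], "yaw": 0, "fingers": 255}]}}

```text
time_s: 19.83
tool_pos: [0.5695, 0.1276, 0.149]
orientation: [[-0.99, 0.14, -0.004], [0.14, 0.99, -0.001], [0.004, -0.001, -1.0]]
contact_force: [0.1, -0.3, -7.0]
opening: 0.0558
```

Emit:
{"name": "send_rows", "arguments": {"commands": [{"linear": [-3.5, 31, 0], "yaw": 0, "fingers": 255}, {"linear": [-2, 30, 0], "yaw": 0, "fingers": 255}, {"linear": [-2, 22, 0], "yaw": 0, "fingers": 255}, {"linear": [0, 0, 0], "yaw": -0.04, "fingers": 255}, {"linear": [0, 0, 0], "yaw": -0.042, "fingers": 255}, {"linear": [0, 0, 0], "yaw": 0, "fingers": 255}, {"linear": [0, 0, 0], "yaw": 0, "fingers": 255}, {"linear": [0, 0, 0], "yaw": 0, "fingers": 255}]}}

```text
time_s: 20.5
tool_pos: [0.5892, 0.2061, 0.1499]
orientation: [[-0.998, 0.06, -0.002], [0.06, 0.998, -0.001], [0.002, -0.001, -1.0]]
contact_force: [-0.3, 0.1, -6.2]
opening: 0.0556
```

```bash
python3 - <<'E'
from h import *
s=state();print(s["tool_pos"],s["contact_force"])
f=grab_frame("side");cv2.imwrite("pics/s4.png",cv2.resize(f["img"][170:360,120:400],None,fx=2.8,fy=2.8))
E
```

```text
[0.58922839 0.20613169 0.14987159] [-0.27356176  0.13843128 -6.16191637]
```

View pics/s4.png

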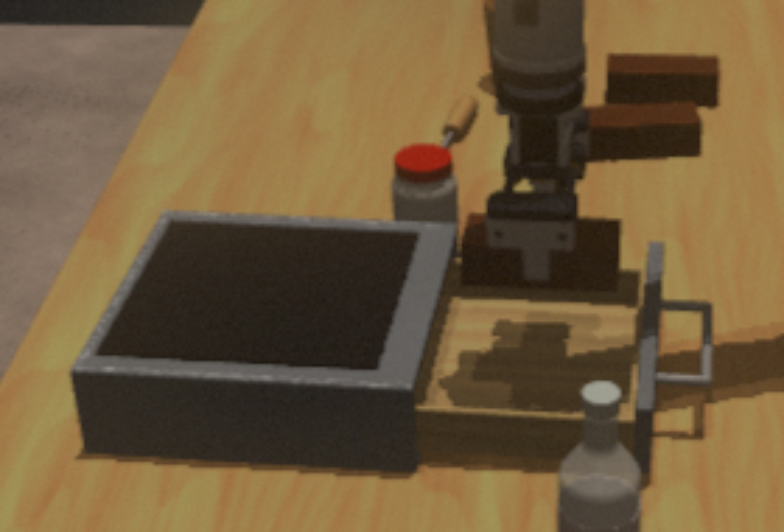

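The case hangs level above the open tray (crop about (540,250)), clear of the chest and the front panel. I lower about 103 mm, gently at the end.

Emit:
{"name": "send_rows", "arguments": {"commands": [{"linear": [0, 0, 15], "yaw": 0, "fingers": 255}, {"linear": [0, 0, 20], "yaw": 0, "fingers": 255}, {"linear": [0, 0, 20], "yaw": 0, "fingers": 255}, {"linear": [0, 0, 17], "yaw": 0, "fingers": 255}, {"linear": [0, 0, 11], "yaw": 0, "fingers": 255}, {"linear": [0, 0, 8], "yaw": 0, "fingers": 255}, {"linear": [0, 0, 5], "yaw": 0, "fingers": 255}, {"linear": [0, 0, 2], "yaw": 0, "fingers": 255}, {"linear": [0, 0, 1], "yaw": 0, "fingers": 255}, {"linear": [0, 0, 0], "yaw": 0, "fingers": 255}]}}

```text
time_s: 21.38
tool_pos: [0.5907, 0.2067, 0.0529]
orientation: [[-0.998, 0.059, 0.001], [0.059, 0.998, 0.001], [-0.001, 0.001, -1.0]]
contact_force: [0.6, 0.7, -6.0]
opening: 0.0559
```

Emit:
{"name": "send_rows", "arguments": {"commands": [{"linear": [0, 0, 1], "yaw": 0, "fingers": 255}, {"linear": [0, 0, 1], "yaw": 0, "fingers": 255}, {"linear": [0, 0, 0], "yaw": 0, "fingers": 255}]}}

```text
time_s: 21.63
tool_pos: [0.5903, 0.2066, 0.0506]
orientation: [[-0.998, 0.059, 0.001], [0.059, 0.998, 0.0], [-0.001, 0.0, -1.0]]
contact_force: [-0.4, -0.5, -6.9]
opening: 0.0558
```

Emit:
{"name": "send_rows", "arguments": {"commands": [{"linear": [0, 0, 1], "yaw": 0, "fingers": 255}, {"linear": [0, 0, 1], "yaw": 0, "fingers": 255}, {"linear": [0, 0, 1], "yaw": 0, "fingers": 255}, {"linear": [0, 0, 0], "yaw": 0, "fingers": 255}, {"linear": [0, 0, 0], "yaw": 0, "fingers": 255}]}}

```text
time_s: 22.05
tool_pos: [0.5899, 0.2064, 0.047]
orientation: [[-0.998, 0.059, -0.0], [0.059, 0.998, -0.0], [0.0, -0.0, -1.0]]
contact_force: [-0.2, -0.1, -7.6]
opening: 0.0559
```

Emit:
{"name": "send_rows", "arguments": {"commands": [{"linear": [0, 0, 1], "yaw": 0, "fingers": 255}, {"linear": [0, 0, 0], "yaw": 0, "fingers": 255}, {"linear": [0, 0, 0], "yaw": 0, "fingers": 255}]}}

```text
time_s: 22.3
tool_pos: [0.5904, 0.2065, 0.0468]
orientation: [[-0.998, 0.059, 0.001], [0.059, 0.998, 0.0], [-0.001, 0.0, -1.0]]
contact_force: [-0.8, -1.4, -0.7]
opening: 0.056
```

The floor has taken the weight, so I open and lift away.

Emit:
{"name": "send_rows", "arguments": {"commands": [{"linear": [0, 0, 0], "yaw": 0, "fingers": 0}, {"linear": [0, 0, 0], "yaw": 0, "fingers": 0}, {"linear": [0, 0, 0], "yaw": 0, "fingers": 0}, {"linear": [0, 0, 0], "yaw": 0, "fingers": 0}, {"linear": [0, 0, 0], "yaw": 0, "fingers": 0}, {"linear": [0, 0, 0], "yaw": 0, "fingers": 0}, {"linear": [0, 0, -10], "yaw": 0, "fingers": 0}, {"linear": [0, 0, -25], "yaw": 0, "fingers": 0}, {"linear": [0, 0, -40], "yaw": 0, "fingers": 0}, {"linear": [0, 0, -40], "yaw": 0, "fingers": 0}]}}

```text
time_s: 23.13
tool_pos: [0.5889, 0.2061, 0.1618]
orientation: [[-0.998, 0.059, -0.003], [0.059, 0.998, -0.001], [0.003, -0.001, -1.0]]
contact_force: [0.5, 0.6, -0.0]
opening: 0.0917
```

Emit:
{"name": "send_rows", "arguments": {"commands": [{"linear": [0, 0, -40], "yaw": 0, "fingers": 0}, {"linear": [10, -38, 0], "yaw": 0, "fingers": 0}, {"linear": [10, -38, 0], "yaw": 0, "fingers": 0}, {"linear": [10, -38, 0], "yaw": 0, "fingers": 0}, {"linear": [10, -38, 0], "yaw": 0, "fingers": 0}, {"linear": [10, -38, 0], "yaw": 0, "fingers": 0}, {"linear": [10, -38, 0], "yaw": 0, "fingers": 0}, {"linear": [0, 0, 0], "yaw": 0, "fingers": 0}, {"linear": [0, 0, 0], "yaw": 0, "fingers": 0}]}}

```text
time_s: 23.88
tool_pos: [0.5163, -0.0206, 0.2022]
orientation: [[-0.998, 0.065, 0.001], [0.065, 0.998, -0.001], [-0.001, -0.001, -1.0]]
contact_force: [-0.2, 0.5, 0.6]
opening: 0.092
```

```bash
python3 - <<'E'
from h import *
s=state();print(s["time_s"],s["tool_pos"],s["contact_force"])
f=grab_frame("top");cv2.imwrite("pics/t5.png",f["img"][60:400,70:600])
P=pts(f)*1000;Z=P[...,2];V=f["range_z"]>0
R=np.zeros(Z.shape,bool);R[225:300,180:310]=1
n,l,st,_=cv2.connectedComponentsWithStats((R&V&(Z>50)&(Z<75)&(f["img"][...,1]<60)).astype(np.uint8))
for i in range(1,n):
    if st[i,4]>80: p=P[l==i];print(cv2.minAreaRect(p[:,:2].astype(np.float32)),np.median(p,0))
R[:]=0;R[280:345,190:300]=1;p=P[R&V&(Z>45)&(Z<72)];print("bar",len(p),np.median(p,0) if len(p) else 0)
E
```

```text
23.8833 [ 0.51627116 -0.02064085  0.20218518] [-0.24785338  0.47000621  0.59783228]
((590.5405883789062, 204.99688720703125), (56.776268005371094, 139.45655822753906), 86.98999786376953) [589.50653961 203.94407652  61.36549305]
bar 1060 [498.69360688 205.90282694  60.28641398]
```

View pics/t5.png

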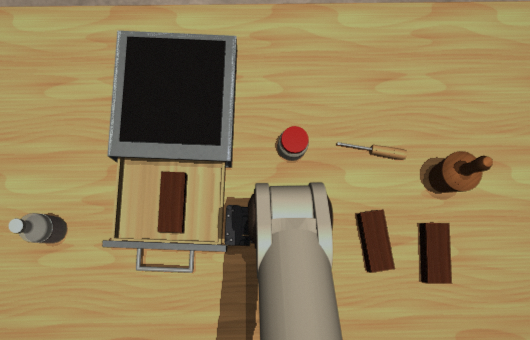

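The case lies flat in the tray (crop (172,202), top at z = 61-62 mm), the drawer is out with its bar at crop (165,268), and the other things are where they were. I check the bar position and hand in.

```bash
python3 - <<'E'
from h import *
f=grab_frame("top")
d=np.array(f["orientation"])@[(234.5-f["cx"])/f["fx"],(328-f["cy"])/f["fy"],1];e=np.array(f["eye"])
print("bar",e+d*(.063-e[2])/d[2], "shut was .622,.206")
print(hand_in())
E
```

```text
bar [0.44011057 0.22016138 0.063     ] shut was .622,.206
the job is handed in; nothing more can be done
None
```

The job is handed in: the case with the stone, case_a, is lying flat on the drawer's floor and the drawer is out at its stop.

- **Finding the stone:** I lifted case_a, which read about 7 N, and case_b, which read about 1.6 N. Since only one case is heavy, I did not lift case_c. The 7 N is a bit above the 5.9 N expected for 0.6 kg.
- **Drawer:** I pulled it by the bar handle until it would not move further and the pull rose from about 3 N to 17 N.
- **Placing:** I lowered case_a in steps of about 1 mm until the floor took its weight.

**Last checks:**
- **Stone case:** the final top view shows it at (590, 205) mm, parallel to the chest. Its top is at z of about 61 mm, which fits lying flat on the 18 mm floor.
- **Empty cases and other objects:** after case_b was set down, both empty cases measured flat and where they started. In the last picture they, the mallet, tub, gouge and bottle look unmoved; I did not measure those positions again.
- **Robot:** it stands clear with no contact force. The job took about 24 s on the robot's clock.

**One disagreement:** reading the bar from pixels gives about 182 mm of travel, against 190 mm at the stop. That is probably because the pixels were picked by hand, since the tool position at contact fits 190 mm to within about 4 mm. A separate depth median I took for the bar was useless, because its window also caught the front panel.

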